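# Rock a caught housing out of the trimming nest

## Robot

A 6-joint arm with a two-finger parallel gripper is mounted at the origin on a cart in front of the work surface, level with it; the furniture and walls round the work are solid. World frame = base frame: x ahead of the robot, y to its left, z up, the work surface at z = 0. Lengths are in m, angles in rad, forces in N, time in s.
With the tool pointing down it reaches from about 0.35 to 0.975 m from the base axis. Payload 17.4 kg.
Tool frame: the origin (TCP) lies at the very end of the fingers, on their centre line; the grasp point (between the pads) lies 19 mm behind it; z points along the fingers, y is the line along which they close (so a half turn about z gives the same grasp; the last joint's range is limited). The gripper opens to 85 mm and grips with 20 to 120 N. Pads are 22 mm wide; open, the fingers measure 114 mm over their backs; the gripper's body (76 mm by 85 mm) begins 54 mm behind the grasp point. The pads swing forward as they close: fully open they stand 13 mm farther back than shut.
Start: joints at [1.094, 0.116, 1.442, -0, 1.584, -0.038], TCP at [0.287, 0.611, 0.231] pointing down, gripper open.
Joint ranges: [-2.83, 2.83], [-0.83, 2.19], [0.07, 2.5], [-1.14, 4.28], [0.01, 3], [-2.97, 2.97]. Speed limits (rad/s): [1.89, 1.89, 2.22, 3.14, 3.14, 3.14].

## Interface

Orientations are given as a unit quaternion [x, y, z, w].
In Python, from cell import arm gives the robot as it stands.
- The arm moves only by the tool play_rows, never from a script. Its argument "deltas" is a list of rows, each a list of 7 numbers: the shift along the tool's x, y, z in units of 40 mm (1.0 is 40 mm), then the turn, a rotation vector about the tool's x, y, z in units of 8 degrees (1.0 is 8 degrees), then the closure, from -1 (fully open) to 1 (shut). In form: [[dx, dy, dz, wx, wy, wz, grip], ...]. A call has 1 to 12 rows; each row is the pose to reach, as a shift and turn from the pose commanded when the call began, along the tool's axes at that moment; what a row does not reach only later rows make up. A row lasts 1/10 s, in which the tool goes at most 50 mm and 8.59 degrees, less where a joint would pass 70% of its speed; a pose out of reach is approached as far as the arm can. A call with a gripper value outside its range is refused whole. The fingers move at their own pace and stop on an object; "grip_force" is the grip in N (left out, the last holds). Time passes only in rows, so rows that repeat a pose let the fingers close. It gives the time, the measured TCP pose, the force, the opening and the grip force at its end, in the units of the state.
- arm.state(): the state, without advancing time (a new reading comes with each control period).
- arm.camera(name): name is "side" or "top"; returns a dict with "image" (420x560x3 uint8, blue, green, red), "range_z" (420x560 float32, m along the optical axis (not along the pixel's ray), 0 where there is no reading), "intrinsics" (3x3 intrinsics, pixels), "camera_from_world" (4x4, takes a point from world to camera coordinates). Camera axes: x right, y up, looking along -z (the intrinsics and any distortion apply to the point x, -y, -z); pixel columns grow to the right and rows downward; lengths in m; the calibration is good to about 2 mm. A picture is of the moment at which its call begins.
- arm.sign_off(): hands the job in; it is judged then, once.
The state is a dict: "time": time; "joint_pos": joint angles; "joint_velocities": joint speeds; "tau": joint torques, N m; "tool_pos": TCP position; "ee_rot": TCP orientation; "ft_force": force on the tool from outside, world axes, zero at the start; "torque": the same for the moment, N m; "grip_width": opening from 0.0 (shut) to 1.0 (fully open); "grip_force": force on a finger pad.
Only numpy, scipy, OpenCV 4.12 (cv2) and the standard library are available. Lean on these libraries where they do the work, as an engineer would, in place of code of your own. Each camera call takes 0.05 s, during which the arm holds its last target. There are 200 camera calls.

## Task

The trimmed black housing is still caught in the trimming nest, which only stands loose on the bench, so a straight pull would bring the whole nest up with it. Swing the hold-down strap off, grip the housing by its cap and rock it free: bring one side up out of its spring catch while the other side stays down, then rock it back level so that the other side comes out too. Lift it straight and finish while holding it upright just clear above the nest, with the nest standing flat where it was and the brush and the spare housing left alone.

Things in the scene. Friction and masses are not known exactly. Their poses are not given: they have to be found in the camera images.
- nest: trimming nest, 1.6 kg (15.7 N), standing loose on the bench. Steel plate 126 x 200 x 12 mm, x -60 to +66, y -100 to +100 mm about the origin, which lies on its underside below the pocket's centre; x away from the robot (yaw within 0.4 rad), y along the long side to the left, z up. A pivot post stands behind the pocket, nothing high in front of it
- seat (a point): centre of the pocket's floor, 12 mm above the nest's underside, where the middle of the housing's underside sits; axes as the nest. Pocket 32 mm (x) by 35.6 mm (y), 8 mm deep; its walls end 28 mm off in x and 26 mm in y
- catch_left (a point): tip of the left spring catch, 26 mm above the seat, 15 mm to its left. The nose, bevelled 45 degrees above and below, hooks 2 mm over the housing's left shoulder; a 7 N spring pushes it in, it slides back up to 9 mm in y. Its dark guide block: y 29 to 56 mm, x -14 to 14, top 31 mm above the seat, spring barrel out to y 73 mm
- catch_right (a point): tip of the right spring catch, mirror image of the left. Lifting one side of the housing past its catch takes about 9 N, both sides at once about 18 N, more than the nest weighs
- strap (a joint): hold-down strap, flat steel bar 18 mm wide, 66 to 72 mm above the nest's underside, 2 mm above the cap; turns on the post. Value in rad: 0 = it points to -x of the nest across the housing, knob towards the robot; grows as the knob swings to the left (+y; clockwise from above); 1.57 = it points to +y, off the housing. Starts at 0 to 0.3, limits -0.1 and 1.75; stays put, 1 N moves it
- strap_knob (a point): middle of the round black knob upright on the strap's free end, 70 mm from the pivot axis; diameter 16 mm, 86 mm above the nest's underside (strap top 72 mm, knob top 96 mm)
- strap_pivot (a point): point on the strap's upright pivot axis, at the strap's underside: nest x +50, y 0, z 66 mm
- housing: black moulded housing caught in the nest, about 30 g; origin at the centre of its underside, axes as the nest. Base 30 (x) by 34 mm (y), 24 mm high; waist 28 mm wide in y from 24 to 28 mm, where the catches sit; cap 30 by 32 mm from 28 to 52 mm. Grip the cap left and right (32 mm), fingertips 35 mm or more above the underside to miss the guide blocks
- foot_left (a point): lower left edge of the housing, middle: y +17 mm, z 0 of the housing. Tilting the housing about this edge by 8 to 10 degrees, in the nest's y-z plane, raises the right side 5 mm, out of its catch
- foot_right (a point): lower right edge of the housing, middle: y -17 mm, z 0 of the housing. Once risen, tilting the housing back to level about this edge, held at its height, brings the left side out of its catch (or the same mirrored, left side first)
- finished_housing: spare housing of the same kind, standing loose to the right of the nest; leave it alone; origin at the centre of its underside
- brush: flat chip brush, 181 mm long, wooden handle, lying loose to the left of the nest; leave it alone; origin at the centre of its underside
Not all that is in view belongs to the job. Several things have the shape of the nest; the one meant has the colours described above.

How it is judged:
By the outcome, as a careful person would: the job done as asked, in the order asked, and still so for the second after the job is handed in, while the arm keeps its last pose, push and grip.
It also fails if it takes over 48 s, if anything falls off the work surface, if the arm or the gripper's body presses on something with over 40 N, if the wrist force passes 120 N, or if a joint passes its speed limit or range.

## Working session

There is one attempt and no reset: what is moved stays moved. The work goes in short steps, Python scripts to look and compute and a tool call to move; the robot and the scene stay as the last step left them, time stands still between calls to the robot, and variables do not carry over. Pictures are saved under pics/ and viewed, at most 10 in all, crops included, and the job is handed in when it is done.

Besides the shell and the picture viewer there is one more tool, called after "Call:" as a command line: name --pt "numbers of a row" for each row, then --argument value for the rest. play_rows: Moves the arm, as the interface text tells. Its arguments: {"type":"object","properties":{"deltas":{"type":"array","items":{"type":"array","items":{"type":"number"}}},"grip_force":{"type":"number"}},"required":["deltas"]}

```bash
mkdir -p pics; ls; cat > h.py <<'E'
import numpy as np, cv2
from cell import arm
from scipy.spatial.transform import Rotation as R
def cam(n):
    c=arm.camera(n); return c
def world(c,u,v,z=None):
    K=np.array(c["intrinsics"]);T=np.array(c["camera_from_world"])
    d=np.array([(u-K[0,2])/K[0,0],-(v-K[1,2])/K[1,1],-1.])
    Ri=T[:3,:3].T; o=-Ri@T[:3,3]; w=Ri@d
    if z is None: return o+w*float(c["range_z"][int(round(v)),int(round(u))])
    return o+w*(z-o[2])/w[2]
def pix(c,p):
    K=np.array(c["intrinsics"]);T=np.array(c["camera_from_world"])
    q=T[:3,:3]@np.array(p)+T[:3,3]
    return K[0,0]*q[0]/-q[2]+K[0,2], K[1,1]*-q[1]/-q[2]+K[1,2]
def cloud(c):
    K=np.array(c["intrinsics"]);T=np.array(c["camera_from_world"]);r=c["range_z"]
    v,u=np.indices(r.shape); P=np.stack([(u-K[0,2])/K[0,0]*r,-(v-K[1,2])/K[1,1]*r,-r],-1)
    return (P-T[:3,3])@T[:3,:3]
E
python3 - <<'E'
from h import *
import pickle
d={}
for n in("top","side"):
    c=cam(n); d[n]=c; cv2.imwrite(f"pics/{n}0.png",c["image"]); print(n,c["intrinsics"],c["camera_from_world"],{k for k in c})
pickle.dump(d,open("d0.pkl","wb"))
print(arm.state())
E
```

```text
pics
top [[392.06740283   0.         280.89867267]
 [  0.         392.06740283 208.60787329]
 [  0.           0.           1.        ]] [[ 1.80696095e-02 -9.99836542e-01  6.14952357e-04 -8.49041888e-02]
 [ 9.93859281e-01  1.80287321e-02  1.09172774e-01 -5.25645019e-01]
 [-1.09166015e-01 -1.36153328e-03  9.94022599e-01 -8.78925908e-01]
 [ 0.00000000e+00  0.00000000e+00  0.00000000e+00  1.00000000e+00]] {'intrinsics', 'range_z', 'image', 'camera_from_world'}
side [[401.16239764   0.         278.28756011]
 [  0.         401.16239764 204.45678938]
 [  0.           0.           1.        ]] [[ 0.93602951 -0.3509602   0.0259941  -0.50872033]
 [ 0.16638308  0.50641825  0.84608346 -0.11098096]
 [-0.31010551 -0.78763411  0.53241626 -0.81026511]
 [ 0.          0.          0.          1.        ]] {'intrinsics', 'range_z', 'image', 'camera_from_world'}
{'time': 0.1, 'joint_pos': array([ 1.09417890e+00,  1.16459153e-01,  1.44220107e+00, -1.41951880e-05,
        1.58399512e+00, -3.78254460e-02]), 'joint_velocities': array([ 0.0001978 , -0.00058473, -0.0021986 ,  0.00063576,  0.0012792 ,
        0.00023493]), 'tau': array([ 2.27483368e-03, -7.33673859e+01, -6.33789754e+01,  1.27578146e-04,
        5.23798095e-03, -4.19052321e-05]), 'tool_pos': array([0.28672116, 0.61089154, 0.23062013]), 'ee_rot': array([ 2.17640190e-01,  9.76028926e-01, -5.15669020e-04, -1.28307526e-04]), 'ft_force': array([ 0.92193221, -0.67574501, -0.47333643]), 'torque': array([-0.01612308,  0.04051941, -0.00235328]), 'grip_force': 0.0, 'grip_width': 1.0039413975313594}
```

View pics/top0.png

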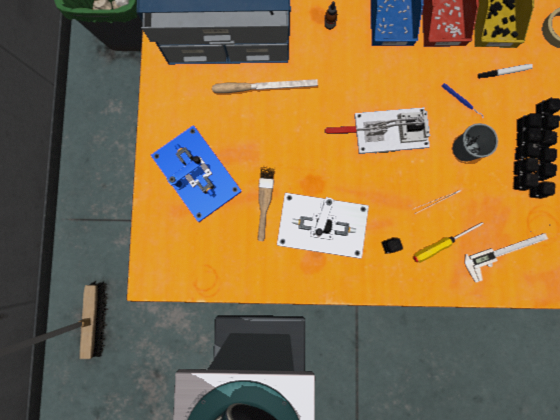

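View pics/side0.png

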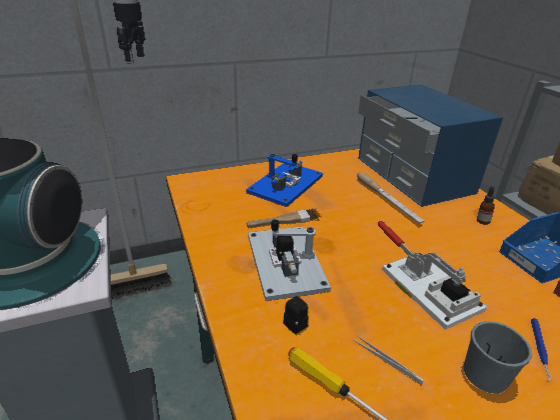

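Three things have the shape of the nest: the blue one at top (196,174), the steel one at (322,225) and a toggle-clamp fixture at (392,130). The steel plate at (322,225) fits the description, with the brush at (265,203) on its left and the spare housing at (392,245) on its right. I'll check that choice in one close crop.

```bash
python3 - <<'E'
from h import *
import pickle
d=pickle.load(open("d0.pkl","rb"))
a=cv2.resize(d["top"]["image"][185:265,270:375],None,fx=3.8,fy=3.8,interpolation=cv2.INTER_CUBIC)
b=cv2.resize(d["side"]["image"][210:305,240:340],None,fx=3.8,fy=3.8,interpolation=cv2.INTER_CUBIC)
h=max(a.shape[0],b.shape[0]);o=np.zeros((h,a.shape[1]+b.shape[1],3),np.uint8);o[:a.shape[0],:a.shape[1]]=a;o[:b.shape[0],a.shape[1]:]=b
cv2.imwrite("pics/crop0.png",o);print(o.shape)
c=d["top"];hsv=cv2.cvtColor(c["image"],cv2.COLOR_BGR2HSV)
P=cloud(c)
print("corner px world range:",[world(c,u,v).round(3) for u,v in((290,200),(360,208),(290,240),(355,250))])
# plate mask: low saturation, bright, in crop
m=((hsv[...,1]<60)&(hsv[...,2]>90)).astype(np.uint8); k=np.zeros_like(m);k[185:265,270:375]=1;m*=k
m=cv2.morphologyEx(m,cv2.MORPH_CLOSE,np.ones((3,3)))
cs,_=cv2.findContours(m,cv2.RETR_EXTERNAL,cv2.CHAIN_APPROX_NONE);ct=max(cs,key=cv2.contourArea)
print(cv2.contourArea(ct))
W=np.array([world(c,u,v,0.012)[:2] for u,v in ct[:,0]])
r=cv2.minAreaRect((W*1000).astype(np.float32));print("rect",r)
# points heights
roi=P[185:265,270:375].reshape(-1,3); im=hsv[185:265,270:375].reshape(-1,3)
for lo,hi in((.055,.075),(.075,.09),(.09,.1)):
    s=(roi[:,2]>lo)&(roi[:,2]<hi);print(lo,hi,s.sum(),roi[s].mean(0).round(4))
E
```

```text
(361, 779, 3)
corner px world range: [array([ 0.55 , -0.096,  0.013]), array([ 0.534, -0.262,  0.01 ]), array([ 0.456, -0.098,  0.012]), array([ 0.435, -0.25 ,  0.011])]
4407.5
rect ((494.4358215332031, -174.0416259765625), (199.6551971435547, 129.718994140625), 82.18940734863281)
0.055 0.075 321 [ 0.5048 -0.172   0.0699]
0.075 0.09 44 [ 0.5247 -0.1741  0.0775]
0.09 0.1 45 [ 0.4729 -0.1563  0.0953]
```

View pics/crop0.png

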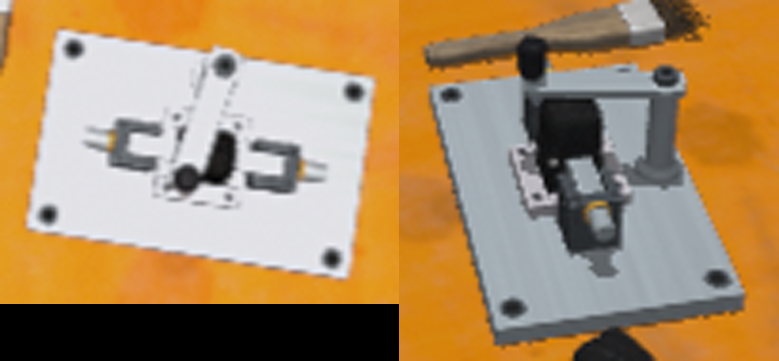

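The crop shows the steel plate with dark guide blocks, the black housing at crop (222,155), the strap with its pivot at (224,65), and the knob at (186,178). That makes it the right nest. Next I'll measure it more precisely.

```bash
python3 - <<'E'
from h import *
import pickle
d=pickle.load(open("d0.pkl","rb"))
c=d["top"];g=cv2.cvtColor(c["image"],cv2.COLOR_BGR2GRAY).astype(float)
def dark(u,v,r=5):
    y0,x0=int(v)-r,int(u)-r; w=np.clip(110-g[y0:y0+2*r+1,x0:x0+2*r+1],0,None)
    yy,xx=np.indices(w.shape); return (xx*w).sum()/w.sum()+x0,(yy*w).sum()/w.sum()+y0
H=[world(c,*dark(270+a/3.8,185+b/3.8,4),.012)[:2] for a,b in((73,48),(353,91),(331,258),(48,214))]
H=np.array(H);print(H.round(4),H.mean(0))
print("sides",[np.linalg.norm(H[i]-H[(i+1)%4]).round(4) for i in range(4)])
y=(H[0]-H[1])+(H[3]-H[2]);x=(H[0]-H[3])+(H[1]-H[2])
print("yaw from y",np.arctan2(-y[0],y[1]),"from x",np.arctan2(x[1],x[0]))
yaw=np.arctan2(-y[0],y[1]);Rz=np.array([[np.cos(yaw),-np.sin(yaw)],[np.sin(yaw),np.cos(yaw)]])
O=H.mean(0)-Rz@[.003,0];print("origin",O,"pivot pred",O+Rz@[.05,0])
P=cloud(c)[185:265,270:375].reshape(-1,3)
L=(P[:,:2]-O)@Rz
def show(n,s): print(n,s.sum(),"mean",np.r_[L[s].mean(0),P[s,2].mean()].round(4),"min",L[s].min(0).round(4),"max",L[s].max(0).round(4))
z=P[:,2]
show("knob",(z>.09)); show("screw",(z>.073)&(z<.088)&(L[:,0]>.03))
s=(z>.067)&(z<.075);show("strap",s)
show("cap",(z>.058)&(z<.0665)); show("guides",(z>.036)&(z<.048)&(abs(L[:,1])>.028))
k=(z>.09); kn=L[k].mean(0); print("angle",np.arctan2(kn[1],.05-kn[0]),"dist",np.hypot(kn[1],.05-kn[0]))
E
```

```text
[[ 0.556  -0.0939]
 [ 0.532  -0.2682]
 [ 0.4289 -0.2543]
 [ 0.4528 -0.0797]] [ 0.49242583 -0.17401584]
sides [np.float64(0.176), np.float64(0.104), np.float64(0.1762), np.float64(0.1042)]
yaw from y -0.13602220989709965 from x -0.13514933068359852
origin [ 0.48945354 -0.17360903] pivot pred [ 0.5389917  -0.18038919]
knob 68 mean [-0.0374  0.0396  0.378 ] min [-0.074   0.0068] max [-0.0115  0.0878]
screw 54 mean [0.0466 0.002  0.0759] min [ 0.0301 -0.0068] max [0.0588 0.0106]
strap 241 mean [0.0203 0.0069 0.072 ] min [-0.0205 -0.0095] max [0.0604 0.0227]
cap 74 mean [-0.0009 -0.0061  0.0634] min [-0.0145 -0.0137] max [0.0138 0.0024]
guides 364 mean [-0.0002  0.0014  0.0428] min [-0.014  -0.0712] max [0.0141 0.0736]
angle 0.4247928861534741 dist 0.09597276043201708
```

```bash
cat >> h.py <<'E'
O=np.array([.4895,-.1736]);YAW=-.136
Rz=np.array([[np.cos(YAW),-np.sin(YAW)],[np.sin(YAW),np.cos(YAW)]])
def down(yaw,flip=0):  # tool y at nest y turned by yaw; x toward robot
    a=YAW+yaw; return R.from_euler('z',a)*R.from_matrix([[-1,0,0],[0,1,0],[0,0,-1]])
def nest(x,y,z): return np.r_[O+Rz@[x,y],z]
def deltas(targets,base=None):
    s=arm.state(); p0,q0=(s["tool_pos"],R.from_quat(s["ee_rot"])) if base is None else base
    for p,q in targets:
        d=q0.inv().apply(p-p0)/.04; w=(q0.inv()*q).as_rotvec()/np.radians(8)
        print(np.r_[d,w].round(3).tolist())
E
python3 - <<'E'
from h import *
q=down(-np.pi/4); n=np.array([1,1])/2**.5
def c(a,back): return np.array([.05-.07*np.cos(a),.07*np.sin(a)])-back*n
a=c(.213,.0375)
deltas([(nest(*a,.2),q),(nest(*a,.08),q)])
print("path from down pose")
base=(nest(*a,.08),q)
deltas([(nest(*c(t,.0225),.08),q) for t in np.linspace(.213,1.62,11)],base)
E
```

```text
[-11.937, -16.214, 0.782, -0.008, 0.002, 3.456]
[-11.937, -16.211, 3.782, -0.008, 0.002, 3.456]
path from down pose
[0.0, 0.375, 0.0, 0.0, 0.0, 0.0]
[0.118, 0.591, 0.0, 0.0, 0.0, 0.0]
[0.205, 0.821, 0.0, 0.0, 0.0, 0.0]
[0.259, 1.061, 0.0, 0.0, 0.0, 0.0]
[0.279, 1.306, 0.0, 0.0, 0.0, 0.0]
[0.264, 1.552, 0.0, 0.0, 0.0, 0.0]
[0.215, 1.793, 0.0, 0.0, 0.0, 0.0]
[0.132, 2.024, 0.0, 0.0, 0.0, 0.0]
[0.018, 2.242, 0.0, 0.0, 0.0, 0.0]
[-0.126, 2.442, 0.0, 0.0, 0.0, 0.0]
[-0.296, 2.62, 0.0, 0.0, 0.0, 0.0]
```

Call:
play_rows --pt "-11.94 -16.21 0.78 0 0 3.456 1" --pt "-11.94 -16.21 0.78 0 0 3.456 1" --pt "-11.94 -16.21 0.78 0 0 3.456 1" --pt "-11.94 -16.21 0.78 0 0 3.456 1" --pt "-11.94 -16.21 0.78 0 0 3.456 1" --pt "-11.94 -16.21 0.78 0 0 3.456 1" --pt "-11.94 -16.21 0.78 0 0 3.456 1" --pt "-11.94 -16.21 0.78 0 0 3.456 1" --pt "-11.94 -16.21 0.78 0 0 3.456 1" --pt "-11.94 -16.21 0.78 0 0 3.456 1" --pt "-11.94 -16.21 0.78 0 0 3.456 1" --pt "-11.94 -16.21 0.78 0 0 3.456 1"

```text
time: 1.3
tool_pos: [0.4033, 0.021, 0.2081]
ee_rot: [0.444, 0.896, 0.0, 0.0]
ft_force: [1.5, 1.0, 0.2]
grip_width: -0.0
grip_force: 0.0
```

```bash
python3 - <<'E'
from h import *
q=down(-np.pi/4); n=np.array([1,1])/2**.5
a=np.array([.05-.07*np.cos(.213),.07*np.sin(.213)])-.0375*n
deltas([(nest(*a,.2),q)])
E
```

```text
[-4.591, -2.228, 0.202, 0.004, 0.003, 0.001]
```

Call:
play_rows --pt "-4.59 -2.23 0.2 0 0 0 1" --pt "-4.59 -2.23 0.2 0 0 0 1" --pt "-4.59 -2.23 0.2 0 0 0 1" --pt "-4.59 -2.23 0.2 0 0 0 1" --pt "-4.59 -2.23 0.2 0 0 0 1" --pt "-4.59 -2.23 0.2 0 0 0 1" --pt "-4.59 -2.23 0.2 0 0 0 1" --pt "-4.59 -2.23 0.2 0 0 0 1"

```text
time: 2.1
tool_pos: [0.4436, -0.1759, 0.2002]
ee_rot: [0.444, 0.896, 0.0, 0.0]
ft_force: [-0.1, 0.1, -0.4]
grip_width: 0.004
grip_force: 0.0
```

```bash
python3 - <<'E'
from h import *
q=down(-np.pi/4); n=np.array([1,1])/2**.5
a=np.array([.05-.07*np.cos(.213),.07*np.sin(.213)])-.0375*n
deltas([(nest(*a,.2),q),(nest(*a,.08),q)]); print(nest(*a,.08))
E
```

```text
[-0.06, -0.052, 0.006, 0.002, 0.001, 0.012]
[-0.06, -0.052, 3.006, 0.002, 0.001, 0.012]
[ 0.44339146 -0.1791185   0.08      ]
```

Call:
play_rows --pt "-0.06 -0.05 1.0 0 0 0 1" --pt "-0.06 -0.05 2.0 0 0 0 1" --pt "-0.06 -0.05 2.6 0 0 0 1" --pt "-0.06 -0.05 2.9 0 0 0 1" --pt "-0.06 -0.05 3.0 0 0 0 1" --pt "-0.06 -0.05 3.0 0 0 0 1"

```text
time: 2.7
tool_pos: [0.4438, -0.18, 0.0809]
ee_rot: [0.444, 0.896, 0.0, 0.0]
ft_force: [-0.3, 0.4, 0.2]
grip_width: 0.002
grip_force: 0.0
```

Call:
play_rows --pt "0.0 0.375 0 0 0 0 1" --pt "0.12 0.59 0 0 0 0 1" --pt "0.2 0.82 0 0 0 0 1" --pt "0.26 1.06 0 0 0 0 1" --pt "0.28 1.31 0 0 0 0 1" --pt "0.26 1.55 0 0 0 0 1" --pt "0.21 1.79 0 0 0 0 1" --pt "0.13 2.02 0 0 0 0 1" --pt "0.02 2.24 0 0 0 0 1" --pt "-0.13 2.44 0 0 0 0 1" --pt "-0.3 2.62 0 0 0 0 1" --pt "-0.3 2.62 0 0 0 0 1"

```text
time: 3.9
tool_pos: [0.5353, -0.1267, 0.08]
ee_rot: [0.445, 0.896, 0.0, 0.0]
ft_force: [-0.4, 0.5, -0.5]
grip_width: 0.003
grip_force: 0.0
```

```bash
python3 - <<'E'
from h import *
import pickle
print(arm.state()["tool_pos"],arm.state()["ft_force"])
d={n:cam(n) for n in("top","side")};pickle.dump(d,open("d1.pkl","wb"))
o=np.hstack([cv2.resize(d["top"]["image"][160:265,270:375],(400,400)),cv2.resize(d["side"]["image"][205:305,240:340],(400,400))])
cv2.imwrite("pics/c1.png",o)
E
```

```text
[ 0.53526379 -0.12673669  0.07998691] [-0.36126309  0.47450489 -0.5305663 ]
```

View pics/c1.png

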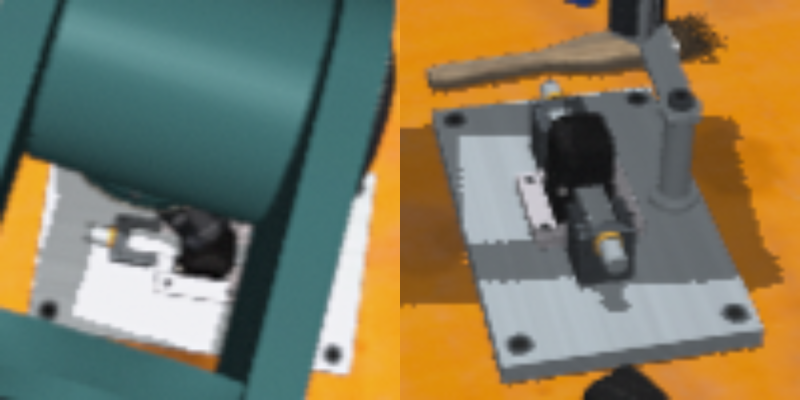

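The strap now points to the left, off the housing: in the side crop it runs from the post at (680,97) to its end at (655,40). I'll back off, raise the tool, turn it to the nest axes and re-measure from above the housing.

Call:
play_rows --pt "0 -0.3 0 0 0 0 1" --pt "0 -0.3 -1.0 0 0 0 -0.5" --pt "0 -0.5 -2.0 0 0 0 -0.5" --pt "0 -0.6 -2.5 0 0 -1 -1" --pt "0 -0.6 -2.5 0 0 -2 -1" --pt "0 -0.6 -2.5 0 0 -3 -1" --pt "0 -0.6 -2.5 0 0 -4 -1" --pt "0 -0.6 -2.5 0 0 -5 -1" --pt "0 -0.6 -2.5 0 0 -5.6 -1" --pt "0 -0.6 -2.5 0 0 -5.625 -1" --pt "0 -0.6 -2.5 0 0 -5.625 -1"

```text
time: 5.1
tool_pos: [0.5145, -0.1413, 0.1802]
ee_rot: [0.069, 0.998, -0.0, 0.0]
ft_force: [0.2, -0.6, -0.7]
grip_width: 0.998
grip_force: 0.0
```

```bash
python3 - <<'E'
from h import *
import pickle
print(arm.state()["tool_pos"])
c=cam("side");pickle.dump(c,open("d2.pkl","wb"))
P=cloud(c).reshape(-1,3);L=(P[:,:2]-O)@Rz;z=P[:,2]
box=(abs(L[:,1])<.1)&(L[:,0]>-.06)&(L[:,0]<.09)
def show(n,s):
    s=s&box
    if s.sum(): print(n,s.sum(),"mean",np.r_[L[s].mean(0),z[s].mean()].round(4),"min",L[s].min(0).round(4),"max",L[s].max(0).round(4))
show("straptop",(z>.067)&(z<.075)&(L[:,0]>.02));show("knob",(z>.08)&(z<.1)&(L[:,1]>.03)&(L[:,0]>.02));show("captop",(z>.059)&(z<.067)&(L[:,0]<.02))
show("guides top",(z>.039)&(z<.046)&(abs(L[:,1])>.028)&(L[:,0]<.02))
show("plate",(z>.009)&(z<.014))
q=down(0);deltas([(nest(0,0,.12),q),(nest(0,0,.049),q)]);print(nest(0,0,.12))
cv2.imwrite("pics/c2.png",cv2.resize(c["image"][190:310,230:350],(600,600)))
E
```

```text
[ 0.51450604 -0.14127137  0.18016786]
straptop 201 mean [0.0523 0.0282 0.0714] min [ 0.0406 -0.0127] max [0.0644 0.074 ]
knob 65 mean [0.0546 0.0653 0.0896] min [0.0481 0.0599] max [0.0619 0.0741]
captop 140 mean [ 0.0007 -0.0039  0.0629] min [-0.0129 -0.0171] max [0.0154 0.0125]
guides top 281 mean [ 0.0006 -0.0143  0.0421] min [-0.0124 -0.0739] max [0.0154 0.0715]
plate 2790 mean [-0.0006 -0.0228  0.0114] min [-0.0584 -0.0999] max [0.068  0.0997]
[0.51, -0.888, 1.504, -0.001, 0.001, -0.02]
[0.51, -0.888, 3.279, -0.001, 0.001, -0.02]
[ 0.4895 -0.1736  0.12  ]
```

View pics/c2.png

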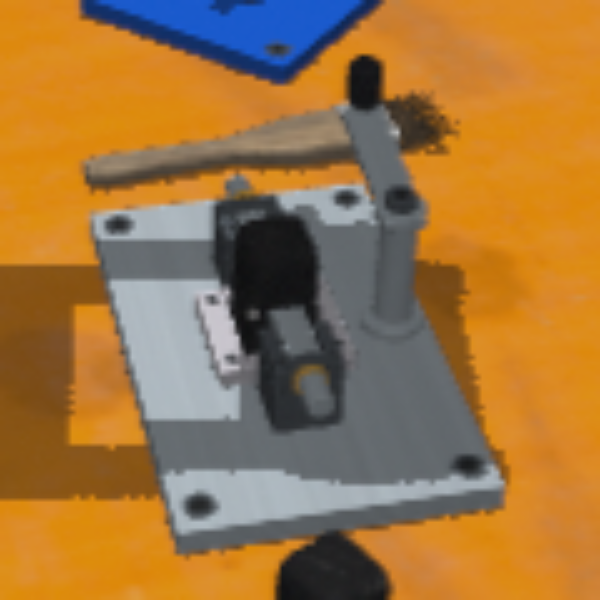

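Call:
play_rows --pt "0.51 -0.89 0.5 0 0 0 -1" --pt "0.51 -0.89 1.5 0 0 0 -1" --pt "0.51 -0.89 1.5 0 0 0 -1" --pt "0.51 -0.89 1.5 0 0 0 -1"

```text
time: 5.55
tool_pos: [0.4899, -0.1734, 0.1207]
ee_rot: [0.068, 0.998, 0.0, -0.0]
ft_force: [0.4, 0.8, 0.7]
grip_width: 1.002
grip_force: 0.0
```

```bash
python3 - <<'E'
from h import *
s=arm.state();print(s["tool_pos"],s["ft_force"],s["torque"])
q=down(0);deltas([(nest(0,0,.12),q),(nest(0,0,.0485),q)])
E
```

```text
[ 0.48991581 -0.17336253  0.1206566 ] [0.37149705 0.7601565  0.65547792] [ 0.01173598 -0.01820203 -0.0175171 ]
[0.009, -0.007, 0.016, 0.002, -0.006, -0.008]
[0.008, -0.008, 1.804, 0.002, -0.006, -0.008]
```

Call:
play_rows --pt "0 0 0.8 0 0 0 -1" --pt "0 0 1.4 0 0 0 -1" --pt "0 0 1.7 0 0 0 -1" --pt "0 0 1.8 0 0 0 -1" --pt "0 0 1.8 0 0 0 -0.3" --pt "0 0 1.8 0 0 0 0" --pt "0 0 1.8 0 0 0 0.1" --pt "0 0 1.8 0 0 0 0.15" --grip_force 30

```text
time: 6.35
tool_pos: [0.4903, -0.1736, 0.0489]
ee_rot: [0.068, 0.998, -0.0, 0.001]
ft_force: [-0.2, -0.8, -0.4]
grip_width: 0.428
grip_force: 0.0
```

Call:
play_rows --pt "0 0 0 0 0 0 0.25" --pt "0 0 0 0 0 0 0.3" --pt "0 0 0 0 0 0 1" --pt "0 0 0 0 0 0 1" --pt "0 0 0 0 0 0 1" --pt "0 0 0 0 0 0 1" --grip_force 30

```text
time: 6.95
tool_pos: [0.4902, -0.1738, 0.0487]
ee_rot: [0.068, 0.998, -0.0, 0.0]
ft_force: [-0.7, -2.9, 5.4]
grip_width: 0.348
grip_force: 29.3
```

```bash
python3 - <<'E'
from h import *
s=arm.state();print(s["tool_pos"],Rz.T@s["ft_force"][:2],s["ft_force"][2],s["torque"],s["grip_width"]*85)
L=Rz.T@(s["tool_pos"][:2]-O);print(L,s["tool_pos"][2])
c=cam("side");cv2.imwrite("pics/c3.png",cv2.resize(c["image"][190:310,230:350],(600,600)))
E
```

```text
[ 0.49024363 -0.17383466  0.04867205] [-0.28639088 -2.92664518] 5.3938395085723645 [-0.44198279  0.19972772  0.02519382] 29.596226974190508
[ 0.00076858 -0.00013167] 0.04867205403616158
```

View pics/c3.png

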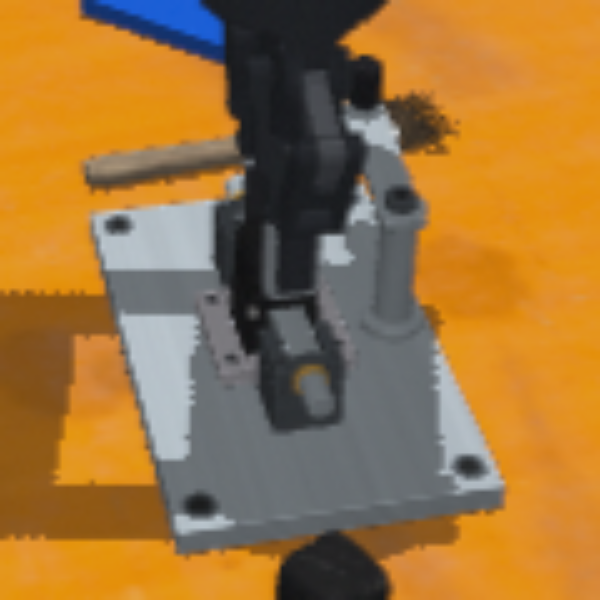

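The grip is good: 29 N on the cap, the nest flat, the strap clear. Now I'll tilt about foot_left with the right side up, in small steps.

Call:
play_rows --pt "0 0 0 0 0 0 1" --pt "0 0 0 0 0 0 1" --pt "0 0.018 -0.008 0.15 0 0 1" --pt "0 0.036 -0.017 0.3 0 0 1" --pt "0 0.054 -0.025 0.45 0 0 1" --pt "0 0.073 -0.0325 0.6 0 0 1" --pt "0 0.073 -0.0325 0.6 0 0 1" --grip_force 50

```text
time: 7.7
tool_pos: [0.4907, -0.1707, 0.0499]
ee_rot: [0.068, 0.997, -0.043, -0.003]
ft_force: [-0.7, -6.0, 4.3]
grip_width: 0.339
grip_force: 49.2
```

```bash
cat >> h.py <<'E'
def rep():
    s=arm.state();L=Rz.T@(s["tool_pos"][:2]-O);q=down(0).inv()*R.from_quat(s["ee_rot"])
    print("t",s["time"],"nest pos mm",(np.r_[L,s["tool_pos"][2]]*1000).round(2),"rot deg",np.degrees(q.as_rotvec()).round(2),"F",(Rz.T@s["ft_force"][:2]).round(1),s["ft_force"][2].round(1),"M",s["torque"].round(2),"w",(s["grip_width"]*85).round(2),"gf",s["grip_force"])
E
python3 -c "from h import *;rep()"
```

```text
Traceback (most recent call last):
  File "h.py", line 32, in rep
    print("t",s["time"],"nest pos mm",(np.r_[L,s["tool_pos"][2]]*1000).round(2),"rot deg",np.degrees(q.as_rotvec()).round(2),"F",(Rz.T@s["ft_force"][:2]).round(1),s["ft_force"][2].round(1),"M",s["torque"].round(2),"w",(s["grip_width"]*85).round(2),"gf",s["grip_force"])
                                                                                                                                                                                                                          ^^^^^^^^^^^^^^^^^^^^^^^^^^
AttributeError: 'float' object has no attribute 'round'
```

Call:
play_rows --pt "0 0.018 -0.008 0.15 0 0 1" --pt "0 0.037 -0.016 0.3 0 0 1" --pt "0 0.055 -0.024 0.45 0 0 1" --pt "0 0.0735 -0.032 0.6 0 0 1" --pt "0 0.0735 -0.032 0.6 0 0 1" --pt "0 0.0735 -0.032 0.6 0 0 1"

```text
time: 8.3
tool_pos: [0.491, -0.1682, 0.051]
ee_rot: [0.068, 0.994, -0.084, -0.005]
ft_force: [-0.8, -7.6, 4.4]
grip_width: 0.344
grip_force: 49.2
```

```bash
sed -i 's/(s\["grip_width"\]\*85).round(2)/round(float(s["grip_width"])*85,2)/' h.py
cat >> h.py <<'E'
def holes(c):  # nest pose from corner holes, side view
    g=cv2.cvtColor(c["image"],cv2.COLOR_BGR2GRAY).astype(float);H=[]
    for x,y in((.055,.088),(.055,-.088),(-.049,-.088),(-.049,.088)):
        u,v=pix(c,nest(x,y,.012));y0,x0=int(round(v))-5,int(round(u))-5
        w=np.clip(85-g[y0:y0+11,x0:x0+11],0,None);yy,xx=np.indices(w.shape)
        p=world(c,(xx*w).sum()/w.sum()+x0,(yy*w).sum()/w.sum()+y0,.012);H.append(Rz.T@(p[:2]-O)*1000)
    return np.array(H).round(1)
E
python3 - <<'E'
from h import *
import pickle
rep();c=cam("side");print(holes(pickle.load(open("d2.pkl","rb"))).tolist());print(holes(c).tolist())
cv2.imwrite("pics/c4.png",cv2.resize(c["image"][190:310,230:350],(600,600)))
E
```

```text
t 8.3 nest pos mm [ 0.75  5.56 50.97] rot deg [ 9.71 -0.04 -0.02] F [ 0.2 -7.6] 4.4 M [-1.31  0.28 -0.02] w 29.23 gf 49.24048660002882
[[56.2, 88.2], [56.3, -86.8], [-47.7, -88.3], [-47.9, 87.3]]
[[52.2, 98.4], [56.4, -87.9], [-47.7, -88.3], [-47.9, 87.6]]
```

View pics/c4.png

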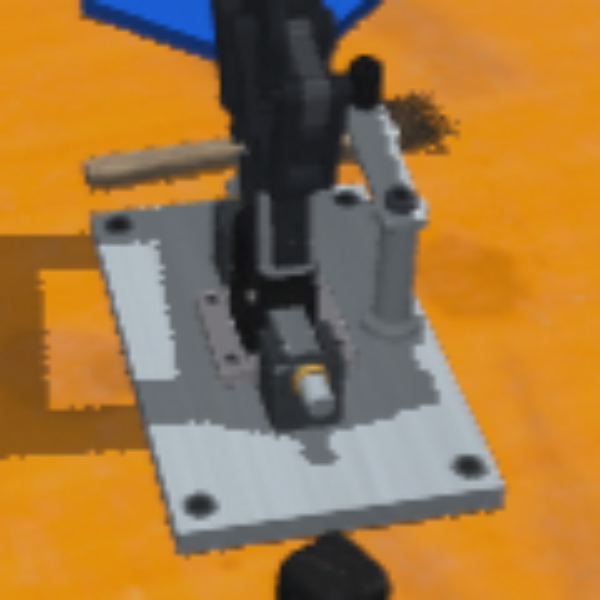

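The nest has not moved; three of the four holes match within about 1 mm, and the fourth is shadowed. The housing is tilted 9.7° with the right side up. Next I'll work out the rock-back about foot_right.

```bash
python3 - <<'E'
from h import *
T=[]
for th in np.radians([8,6.4,4.8,3.2,1.6,0]):
    y=.0169*np.cos(th)+.0367*np.sin(th)-.0172; z=-.0169*np.sin(th)+.0367*np.cos(th)+.0177
    q=R.from_euler('z',YAW)*R.from_euler('x',-th)*R.from_euler('z',-YAW)*down(0)
    T.append((nest(.00075,y,z),q))
deltas(T)
E
```

```text
[-0.0, -0.025, -0.014, -0.213, 0.005, 0.001]
[-0.001, -0.051, -0.025, -0.413, 0.005, 0.001]
[-0.001, -0.077, -0.035, -0.613, 0.005, 0.001]
[-0.001, -0.104, -0.044, -0.813, 0.005, 0.001]
[-0.001, -0.131, -0.052, -1.013, 0.005, 0.001]
[-0.001, -0.158, -0.06, -1.213, 0.005, 0.001]
```

Call:
play_rows --pt "0 -0.025 -0.014 -0.21 0 0 1" --pt "0 -0.051 -0.025 -0.41 0 0 1" --pt "0 -0.064 -0.03 -0.51 0 0 1" --pt "0 -0.077 -0.035 -0.61 0 0 1" --pt "0 -0.09 -0.04 -0.71 0 0 1" --pt "0 -0.104 -0.044 -0.81 0 0 1" --pt "0 -0.117 -0.048 -0.91 0 0 1" --pt "0 -0.131 -0.052 -1.01 0 0 1" --pt "0 -0.144 -0.056 -1.11 0 0 1" --pt "0 -0.158 -0.06 -1.21 0 0 1" --pt "0 -0.158 -0.06 -1.21 0 0 1"

```text
time: 9.45
tool_pos: [0.4903, -0.1735, 0.0544]
ee_rot: [0.068, 0.998, 0.001, 0.001]
ft_force: [-0.0, 4.6, 2.8]
grip_width: 0.338
grip_force: 52.0
```

```bash
python3 - <<'E'
from h import *
rep();c=cam("side");print(holes(c).tolist())
cv2.imwrite("pics/c5.png",cv2.resize(c["image"][190:310,230:350],(600,600)))
E
```

```text
t 9.45 nest pos mm [ 0.81  0.2  54.41] rot deg [-0.14 -0.05  0.02] F [-0.7  4.5] 2.8 M [0.84 0.15 0.02] w 28.7 gf 52.03964143409394
[[51.4, 93.3], [56.4, -86.2], [-47.8, -86.4], [-48.0, 90.0]]
```

View pics/c5.png

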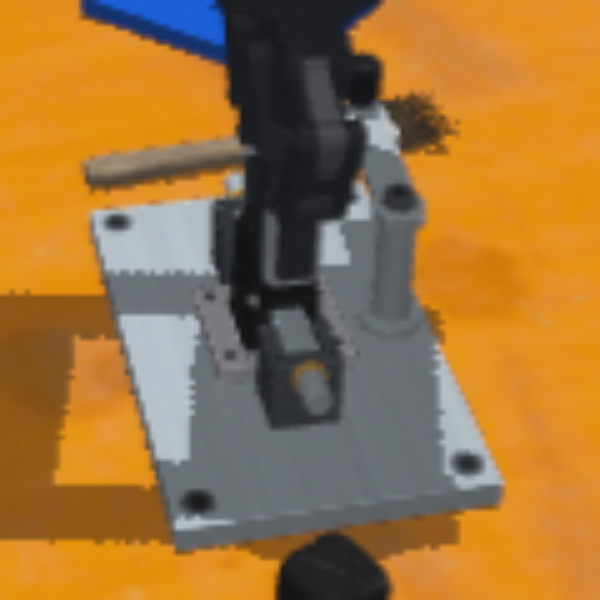

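The picture hints at a shift of about 0.5 px. A plane fit to the plate and a look at its edges should tell a slide from a tilt.

```bash
cat >> h.py <<'E'
def plate(c):
    P=cloud(c).reshape(-1,3);L=(P[:,:2]-O)@Rz;z=P[:,2]
    out=[]
    for n,s in (("right",(L[:,1]<-.075)&(L[:,1]>-.096)),("left",(L[:,1]>.078)&(L[:,1]<.096)),("near",(abs(L[:,1])<.09)&(L[:,0]<-.035)&(L[:,0]>-.057)),("far",(L[:,1]<-.03)&(L[:,1]>-.09)&(L[:,0]>.035)&(L[:,0]<.062))):
        s=s&(L[:,0]>-.057)&(L[:,0]<.062)&(z>.004)&(z<.03);out.append((n,int(s.sum()),round(float(np.median(z[s]))*1000,2)))
    s=(z>.008)&(z<.02)&(abs(L[:,1])<.12)&(abs(L[:,0])<.09)
    W=(L[s]*1000).astype(np.float32);out.append(np.percentile(W,[.5,99.5],axis=0).round(1).tolist())
    return out
def flow(c0,c1):
    g0,g1=[cv2.cvtColor(c["image"],cv2.COLOR_BGR2GRAY) for c in(c0,c1)]
    pts=[nest(*p) for p in((.055,-.088,.012),(-.049,-.088,.012),(-.049,.088,.012),(-.06,-.1,0),(.066,-.1,0),(.05,0,.075),(0,-.065,.03))]
    p0=np.float32([pix(c0,p) for p in pts]).reshape(-1,1,2)
    p1,st,e=cv2.calcOpticalFlowPyrLK(g0,g1,p0,None,winSize=(9,9),maxLevel=0)
    return (p1-p0)[:,0].round(2).tolist()
E
python3 - <<'E'
from h import *
import pickle
c0=pickle.load(open("d2.pkl","rb"));c=cam("side");pickle.dump(c,open("d5.pkl","wb"))
print(plate(c0));print(plate(c));print(flow(c0,c))
for d in((.001,0,0),(0,.001,0),(0,0,.001)):
    p=nest(-.049,-.088,.012);q=nest(-.049+d[0],-.088+d[1],.012+d[2]);print(d,np.subtract(pix(c,q),pix(c,p)).round(3))
rep()
E
```

```text
[('right', 502, 11.46), ('left', 188, 11.53), ('near', 641, 11.43), ('far', 289, 11.49), [[-58.1, -100.8], [66.6, 97.5]]]
[('right', 509, 11.57), ('left', 123, 11.47), ('near', 641, 11.46), ('far', 287, 11.63), [[-58.4, -99.3], [66.3, 99.1]]]
[[-0.33000001311302185, -0.36000001430511475], [-0.20999999344348907, -1.1200000047683716], [-0.3100000023841858, -0.019999999552965164], [-22.600000381469727, -3.5299999713897705], [-0.7799999713897705, -0.6100000143051147], [-0.3700000047683716, -0.4699999988079071], [-0.4399999976158142, -0.6200000047683716]]
(0.001, 0, 0) [ 0.533 -0.076]
(0, 0.001, 0) [-0.109 -0.381]
(0, 0, 0.001) [ 0.007 -0.399]
t 9.55 nest pos mm [ 0.82  0.25 54.35] rot deg [-0.08 -0.05  0.01] F [-0.3  3.7] 2.2 M [0.67 0.12 0.02] w 28.93 gf 52.130800428567454
```

The plate is still flat and has only slid about 1.5 mm in +y. I'll re-centre the housing in the pocket by 1.2 mm, then lift gently while watching Fz.

Call:
play_rows --pt "0 0.015 0 0 0 0 1" --pt "0 0.03 0 0 0 0 1" --pt "0 0.03 -0.02 0 0 0 1" --pt "0 0.03 -0.04 0 0 0 1" --pt "0 0.03 -0.06 0 0 0 1" --pt "0 0.03 -0.06 0 0 0 1"

```text
time: 10.15
tool_pos: [0.49, -0.1722, 0.0562]
ee_rot: [0.068, 0.998, 0.001, -0.0]
ft_force: [0.0, 0.2, -1.2]
grip_width: 0.336
grip_force: 51.6
```

```bash
python3 - <<'E'
from h import *
import pickle
rep();c0=pickle.load(open("d2.pkl","rb"));c=cam("side")
print(plate(c));print(flow(c0,c));rep()
E
```

```text
t 10.15 nest pos mm [ 0.34  1.48 56.17] rot deg [-0.08  0.02 -0.  ] F [-0.   0.2] -1.2 M [0.02 0.19 0.06] w 28.59 gf 51.61135509959422
[('right', 502, 11.43), ('left', 126, 11.47), ('near', 643, 11.48), ('far', 290, 11.62), [[-58.2, -99.3], [66.6, 98.5]]]
[[-0.33000001311302185, -0.36000001430511475], [-0.25, -1.149999976158142], [-0.3199999928474426, -0.019999999552965164], [-2.059999942779541, -1.0499999523162842], [-0.7799999713897705, -0.6100000143051147], [-0.36000001430511475, -0.4699999988079071], [-0.4300000071525574, -0.6100000143051147]]
t 10.2 nest pos mm [ 0.35  1.47 56.16] rot deg [-0.08  0.02 -0.  ] F [-0.7  0. ] -1.3 M [ 0.02  0.17 -0.05] w 29.04 gf 51.61183698917739
```

Call:
play_rows --pt "0 0 -0.05 0 0 0 1" --pt "0 0 -0.1 0 0 0 1" --pt "0 0 -0.15 0 0 0 1"

```text
time: 10.5
tool_pos: [0.4902, -0.1722, 0.0624]
ee_rot: [0.068, 0.998, 0.001, 0.0]
ft_force: [-0.6, 0.2, -3.4]
grip_width: 0.341
grip_force: 51.4
```

Call:
play_rows --pt "0 0 -0.06 0 0 0 1" --pt "0 0 -0.12 0 0 0 1" --pt "0 0 -0.2 0 0 0 1" --pt "0 0 -0.3 0 0 0 1" --pt "0 0 -0.4 0 0 0 1" --pt "0 0 -0.5 0 0 0 1" --pt "0 0 -0.6 0 0 0 1" --pt "0 0 -0.7 0 0 0 1" --pt "0 0 -0.8 0 0 0 1" --pt "0 0 -0.86 0 0 0 1" --pt "0 0 -0.86 0 0 0 1"

```text
time: 11.6
tool_pos: [0.4903, -0.1723, 0.097]
ee_rot: [0.068, 0.998, 0.001, 0.0]
ft_force: [-0.4, -0.6, -0.2]
grip_width: 0.337
grip_force: 51.8
```

```bash
python3 - <<'E'
from h import *
import pickle
rep();c0=pickle.load(open("d2.pkl","rb"));c=cam("side")
print(plate(c));print(flow(c0,c))
cv2.imwrite("pics/c6.png",cv2.resize(c["image"][150:320,210:410],(800,680))[:600])
E
```

```text
t 11.6 nest pos mm [ 0.64  1.41 97.03] rot deg [-0.07 -0.03 -0.  ] F [-0.3 -0.6] -0.2 M [-0.02  0.03  0.03] w 28.69 gf 51.76342944614589
[('right', 498, 11.51), ('left', 149, 11.64), ('near', 644, 11.41), ('far', 288, 11.57), [[-58.4, -99.3], [66.5, 99.4]]]
[[-0.41999998688697815, -0.36000001430511475], [-0.17000000178813934, -1.0700000524520874], [-0.30000001192092896, -0.03999999910593033], [-31.75, -2.6700000762939453], [-0.6600000262260437, -0.6299999952316284], [-0.3499999940395355, -0.4699999988079071], [-0.41999998688697815, -0.6200000047683716]]
```

View pics/c6.png

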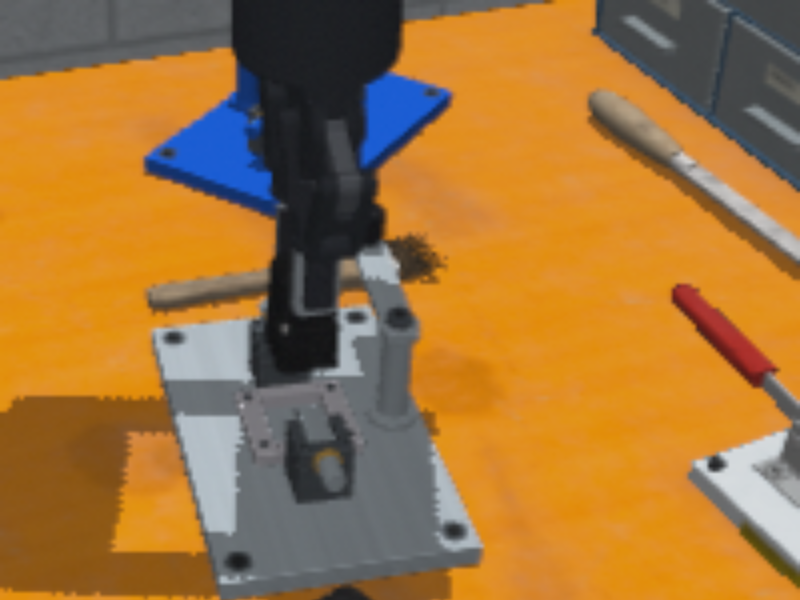

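The housing is held upright between the fingers, its underside at crop (305,370), clear above the empty pocket at (300,410). The nest stands flat, and the brush and spare housing are untouched, so I'll hand it in.

```bash
python3 -c "
from cell import arm
print(arm.sign_off())"
```

```text
the job is handed in; nothing more can be done
None
```

I swung the strap off, rocked the housing free right side first, and handed the job in at 11.6 s with the housing held upright about 17 mm above the guide blocks; the nest stands flat but slid about 1.5 mm to the left during the rocking, and the brush and spare housing were left alone.

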